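# Stack the seed dishes and hold the grow lamp's boost dial

### The job

Take the two seed dishes from the black tray and set them down, without dropping them, on the dish in the aluminium stand, so that the three make one square pile with flush sides. Then turn the grow lamp's spring-return boost dial clockwise past the first two clicks to the third (three pips) and hold it there: finish while still holding the dial at the third click, since it springs back when let go. Leave the pots, cloche, scoop and mister where they are.

Things in the scene. Friction and masses are not known exactly. Their poses are not given: they have to be found in the camera images.
- tray: black plastic tray standing firm on the table, 250 mm along its x, 165 mm along its y, walls 14 mm high and 3 mm thick, floor 3 mm thick; origin at the centre of its underside
- dish_a: square seed dish, 60 x 60 x 16 mm, white with a green lid rim, flat top and bottom, rigid, 40 to 85 g; origin at the centre of its underside, z up, x and y along its sides. Starts flat on the tray's floor, near one end of the tray
- dish_b: square seed dish, 60 x 60 x 16 mm, white with a green lid rim, flat top and bottom, rigid, 40 to 85 g; origin at the centre of its underside, z up, x and y along its sides. Starts flat on the tray's floor, near the other end of the tray, its centre about 110 mm from dish_a's
- dish_base: square seed dish, 60 x 60 x 16 mm, white with a green lid rim, flat top and bottom, rigid, 40 to 85 g; origin at the centre of its underside, z up, x and y along its sides. Already sits flat in the stand; the bottom of the pile
- seat (a point): centre of the top face of the stand, where dish_base rests: a fixed aluminium plate 100 x 100 mm, 12 mm high (this point is 12 mm above the table), with eight small lips 5 mm high at the corners of a 64 mm square round dish_base, 2 mm clear of it
- dial_box: fixed grey lamp control box, 110 x 110 mm, 32 mm high, with the dial in the middle of its top; origin at the centre of its underside; one, two and three yellow pips on its top mark the dial's clicks, a red dot its rest; axes x, y along its sides, the dial's bar lies along x at rest, its white pointer line towards +x
- dial_grip (a point): on the dial's vertical axis, at mid height of its orange grip bar, 50 mm above the table; turns with the dial. The bar is 54 mm long along this frame's x, 14 mm thick along y, 20 mm high (from 40 to 60 mm above the table), standing on a black disc of 62 mm diameter and 8 mm height
- dial (a joint): turn of the dial, rad: 0 at rest, grows as it turns CLOCKWISE seen from above, about its vertical axis (z of dial_grip). Clicks at 0.4 (first), 0.8 (second) and 1.2 (third, three pips); end stop at 1.32. A spring drives it back to 0 all the time (0.04 N m at rest, 0.09 N m at the third click) and no click holds it; climbing to each click takes up to about 0.02 N m more
- pot0: small clay pot with a herb, hanging by its rim in a slot of the 80 mm high galvanised rack at the back (405 mm wide, 115 mm deep), 75 mm in diameter, 70 mm high (about 110 mm with the leaves), origin at the centre of its underside; a bystander, not to be moved
- pot1: small clay pot with a herb, hanging by its rim in a slot of the 80 mm high galvanised rack at the back (405 mm wide, 115 mm deep), 75 mm in diameter, 70 mm high (about 110 mm with the leaves), origin at the centre of its underside; a bystander, not to be moved
- pot2: small clay pot with a herb, hanging by its rim in a slot of the 80 mm high galvanised rack at the back (405 mm wide, 115 mm deep), 75 mm in diameter, 70 mm high (about 110 mm with the leaves), origin at the centre of its underside; a bystander, not to be moved
- pot3: small clay pot with a herb, hanging by its rim in a slot of the 80 mm high galvanised rack at the back (405 mm wide, 115 mm deep), 75 mm in diameter, 70 mm high (about 110 mm with the leaves), origin at the centre of its underside; a bystander, not to be moved
- cloche: glass cloche, 130 mm in diameter, 182 mm high with its knob, origin at the centre of its underside; a bystander, not to be moved
- scoop: aluminium scoop lying on the table, blade 90 x 60 x 30 mm towards its +x, handle 95 mm long towards -x, origin under the joint of blade and handle; a bystander, not to be moved
- mister: amber mister bottle, 64 mm in diameter, 150 mm high, origin at the centre of its underside; a bystander, not to be moved

How it is judged:
On the way, in this order (a step that is already met when the one before it is completed fails the run):
1. both dishes rest flush on dish_base in the stand, let go (horizontal distance between each of dish_a, dish_b and dish_base below 0.007 m and (angle between the x axis of dish_a and the x axis of dish_base, either way round below 0.14 rad or angle between the x axis of dish_a and the y axis of dish_base, either way round below 0.14 rad) and angle between each of dish_a, dish_b's own z axis and vertical below 0.08 rad and linear speed of each of dish_a, dish_b below 0.02 m/s and (angle between the x axis of dish_b and the x axis of dish_base, either way round below 0.14 rad or angle between the x axis of dish_b and the y axis of dish_base, either way round below 0.14 rad) and ((z of dish_a in the frame of seat between 0.013 and 0.019 m and z of dish_b in the frame of seat between 0.029 and 0.035 m) or (z of dish_b in the frame of seat between 0.013 and 0.019 m and z of dish_a in the frame of seat between 0.029 and 0.035 m)) and horizontal distance between dish_base and seat below 0.005 m and z of dish_base in the frame of seat below 0.003 m and contact force between the fingers and dish_a below 0.05 N and contact force between the fingers and dish_b below 0.05 N and contact force between the fingers and dish_base below 0.05 N), for 0.3 s.
2. the dial stands at the third click, held by the fingers (value of joint dial above 1.08 rad and contact force between the fingers and dial_box above 0.5 N), for 0.5 s.
At the end, for the whole second after the job is handed in: dish_a and dish_b, either order, lie at rest on dish_base, one on the other: centres within 7 mm of its centre, 0.14 rad of square, heights within 3 mm, untouched; dish_base within 5 mm of seat; fingers press the dial with over 0.5 N and it stays beyond 1.08 rad (all of step 1 and all of step 2); the arm keeps its last pose, push and grip.
It fails at once if a pot is moved more than 30 mm (distance of any of pot0, pot1, pot2, pot3 from where it was at the start of the episode above 0.03 m).
It fails at once if the cloche, scoop or mister is moved more than 30 mm (distance of any of cloche, scoop, mister from where it was at the start of the episode above 0.03 m).
It fails at once if dish_a is dropped or thrown (moves faster than 0.6 m/s with no finger on it) (linear speed of dish_a above 0.6 m/s and contact force between the fingers and dish_a below 0.01 N).
It fails at once if dish_b is dropped or thrown (moves faster than 0.6 m/s with no finger on it) (linear speed of dish_b above 0.6 m/s and contact force between the fingers and dish_b below 0.01 N).
It also fails if it takes over 64 s, if anything falls off the work surface, if the arm or the gripper's body presses on something with over 40 N, if the wrist force passes 120 N, or if a joint passes its speed limit or range.

### The arm

A 7-joint arm with a two-finger parallel gripper is mounted at the origin on the work surface. World frame = base frame: x ahead of the robot, y to its left, z up, the work surface at z = 0. Lengths are in m, angles in rad, forces in N, time in s.
With the tool pointing down it reaches from about 0.375 to 0.925 m from the base axis. Payload 3.1 kg.
Tool frame: the origin (TCP) lies on the centre line of the jaws, within the pads' length; the fingertips stand 14 mm ahead of it and the grasp point (between the pads) lies 5 mm behind it; z points along the fingers, y is the line along which they close (so a half turn about z gives the same grasp; the last joint's range is limited). The gripper opens to 85 mm and grips with 20 to 120 N. Pads are 22 mm wide; open, the fingers measure 114 mm over their backs; the gripper's body (76 mm by 85 mm) begins 54 mm behind the grasp point. The pads swing forward as they close: fully open they stand 13 mm farther back than shut.
Start: joints at [-1.226, 0.383, 0.044, 1.598, -0.018, 1.161, -0.05], TCP at [0.278, 0.587, 0.245] pointing down, gripper open.
Joint ranges: [-2.61, 2.61], [-0.41, 2.15], [-1.48, 1.57], [0, 2.5], [-1.57, 4.71], [0.05, 1.97], [-2.85, 2.85]. Speed limits (rad/s): [2.79, 2.79, 3.14, 3.14, 3.14, 3.14, 3.14].

### API

Orientations are given as a unit quaternion [x, y, z, w].
In Python, from bench import ctrl gives the robot as it stands. Calls block until the motion is done:
- ctrl.move_ptp(position, orientation): joint-space move of the TCP to a pose.
- ctrl.movel(position, orientation=None, speed=0.15): straight line of the TCP; orientation=None keeps the orientation; speed is the mean speed in m/s.
- ctrl.move_j(angles): joint-space move.
- ctrl.move_gripper(opening, effort=None): finger opening in m; effort is the grip in N (None keeps the last); returns when the fingers have stopped.
- ctrl.pause(seconds).
- ctrl.inverse_kinematics(position, orientation): joint angles nearest the present ones, or None.
- ctrl.read_camera(name): name is "scene" or "top"; returns (picture, depth): 400x640x3 uint8, red, green, blue; 400x640 float32, m along the optical axis (not along the pixel's ray), 0 where there is no reading.
- ctrl.camera_params(name): a dict with "K" (3x3 intrinsics, pixels), "dist_coeffs" ([k1, k2, p1, p2, k3] as OpenCV has them; the pictures are not rectified), "camera_from_world" (4x4, takes a point from world to camera coordinates). Camera axes: x right, y down, z forward; pixel columns grow to the right and rows downward; lengths in m; the calibration is good to about 2 mm. A picture is of the moment at which its call begins. camera_params takes no time and is no camera call.
A pose or a line that the arm cannot do raises ctrl.MotionError and nothing moves.
- ctrl.sign_off(): hands the job in; it is judged then, once.
Trained networks look in the newest picture that a camera, given by its name, has taken for a name from the list of things; names that differ only in an ending like _2 or _b are one class to them, and where a whole thing is asked for, a point or a joint stands for the part that bears it (a point fixed in the world has none). Each returns a list of dicts, best first, with "score" (0 to 1); they miss things now and then, are a little off and sometimes report something else, mostly with a low value. They report only what shows in the picture. A call takes as long as a camera call.
- ctrl.look_for(camera, name): "rect" ([left, top, right, bottom] in pixels, round what is visible of it).
- ctrl.outline_of(camera, name): "region" (400x640 bool, what is visible of it) and "rect" ([left, top, right, bottom] in pixels, round what is visible of it).
Readings, each from a call of its own:
- ctrl.read_time_s(): time.
- ctrl.read_qpos(): joint angles.
- ctrl.read_joint_vel(): joint speeds.
- ctrl.read_effort(): joint torques, N m.
- ctrl.read_eef_pos(): TCP position.
- ctrl.read_tcp_rot(): TCP orientation.
- ctrl.read_ft_force(): force on the tool from outside, world axes, zero at the start.
- ctrl.read_ft_torque(): the same for the moment, N m.
- ctrl.read_finger_gap(): finger opening in m.
- ctrl.read_grasp_force(): force on a finger pad.
Only numpy, scipy, OpenCV 4.12 (cv2) and the standard library are available. Lean on these libraries where they do the work, as an engineer would, in place of code of your own. Each camera call takes 0.05 s, during which the arm holds its last target. There are 200 camera calls.

## Working session

There is one attempt and no reset: what is moved stays moved. The work goes in short steps, each a Python script; the robot and the scene stay as the last script left them, time stands still between calls to the robot, and variables do not carry over. Pictures are saved under pics/ and viewed, at most 10 in all, crops included, and the job is handed in when it is done.

```bash
ls; mkdir -p pics
python3 - <<'E'
from bench import ctrl
import cv2,numpy as np
for c in("scene","top"):
    p,d=ctrl.read_camera(c); cv2.imwrite(f"pics/{c}0.png",p[:,:,::-1]); np.save(f"{c}0.npy",d)
    q=ctrl.camera_params(c); print(c,q["K"],q["dist_coeffs"],np.round(q["camera_from_world"],3), (d>0).mean())
    for n in("dish_a","dish_base","tray","dial_box","dial_grip","cloche","scoop","mister"):
        print(n,[(np.round(o["rect"]).tolist(),round(o["score"],2)) for o in ctrl.look_for(c,n)])
print(ctrl.read_time_s(),ctrl.read_tcp_rot(),ctrl.read_eef_pos())
E
```

```text
bench.py
pics
scene [[479.64956451   0.         321.33098401]
 [  0.         479.64956451 203.74300001]
 [  0.           0.           1.        ]] [-0.07347317  0.          0.          0.          0.        ] [[-0.598  0.802 -0.004  0.345]
 [ 0.623  0.462 -0.631 -0.315]
 [-0.504 -0.379 -0.776  1.903]
 [ 0.     0.     0.     1.   ]] 0.99579296875
dish_a [([252.0, 173.0, 275.0, 192.0], 0.86), ([279.0, 159.0, 299.0, 176.0], 0.74)]
dish_base [([330.0, 190.0, 347.0, 203.0], 0.17)]
tray [([232.0, 150.0, 314.0, 209.0], 0.86), ([311.0, 247.0, 337.0, 276.0], 0.74), ([314.0, 181.0, 362.0, 223.0], 0.66)]
dial_box [([316.0, 182.0, 362.0, 225.0], 0.71)]
dial_grip [([327.0, 190.0, 346.0, 203.0], 0.61)]
cloche [([448.0, 257.0, 499.0, 312.0], 0.72)]
scoop [([201.0, 131.0, 242.0, 157.0], 0.92)]
mister [([468.0, 220.0, 495.0, 257.0], 0.69)]
top [[376.96208845   0.         319.14735875]
 [  0.         376.96208845 195.89797892]
 [  0.           0.           1.        ]] [-0.01683031  0.          0.          0.          0.        ] [[-0.004 -1.    -0.009 -0.   ]
 [-0.997  0.005 -0.079  0.563]
 [ 0.079  0.009 -0.997  1.3  ]
 [ 0.     0.     0.     1.   ]] 0.99590625
dish_a [([373.0, 208.0, 394.0, 232.0], 0.66), ([384.0, 184.0, 400.0, 196.0], 0.49)]
dish_base [([234.0, 200.0, 255.0, 215.0], 0.89)]
tray [([139.0, 186.0, 190.0, 226.0], 0.67), ([357.0, 168.0, 416.0, 242.0], 0.62)]
dial_box [([301.0, 196.0, 337.0, 235.0], 0.77), ([356.0, 166.0, 417.0, 246.0], 0.49)]
dial_grip [([308.0, 208.0, 326.0, 222.0], 0.65)]
cloche [([141.0, 180.0, 192.0, 224.0], 0.9)]
scoop [([458.0, 183.0, 479.0, 235.0], 0.65)]
mister [([160.0, 237.0, 195.0, 257.0], 0.59)]
0.9 [ 2.19556502e-01  9.75599786e-01  2.49558890e-05 -8.48789667e-06] [0.27847403 0.58734539 0.24530272]
```

Run:
```python
import cv2
t=cv2.imread("pics/top0.png")
cv2.imwrite("pics/top0c.png",cv2.resize(t[140:290,200:430],None,fx=3.4,fy=3.4,interpolation=cv2.INTER_CUBIC))
s=cv2.imread("pics/scene0.png")
cv2.imwrite("pics/full.png",s)
```

```text
(no output)
```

View pics/top0c.png

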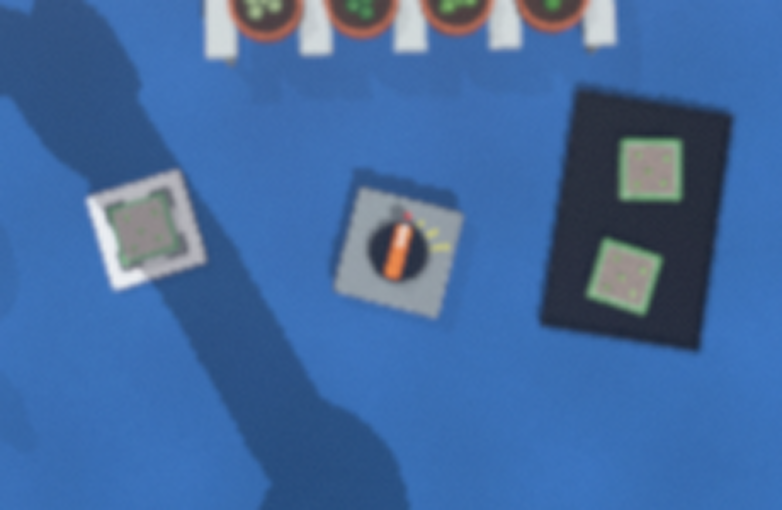

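View pics/scene0.png

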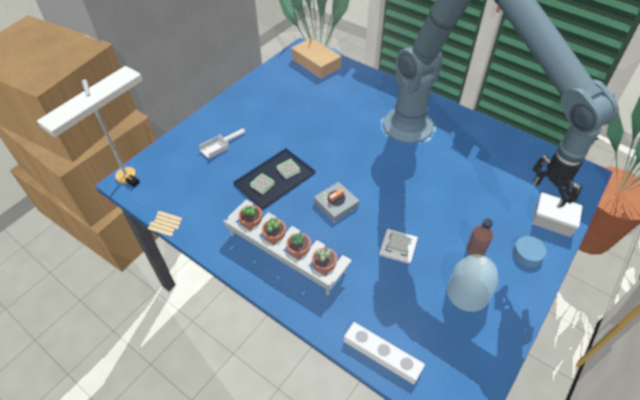

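Top view: the loose dishes are at about px (391,190) and (384,221), the base dish at (243,208), and the dial at (318,213) with its pips clockwise towards the right. The scene view agrees: dishes at (262,183) and (289,168), stand at (398,245).

```bash
cat > h.py <<'E'
from bench import ctrl
import cv2,numpy as np
def rays(c,uv):
    q=ctrl.camera_params(c);K=q["K"];T=np.array(q["camera_from_world"])
    n=cv2.undistortPoints(np.float64(uv).reshape(-1,1,2),np.array(K),np.array(q["dist_coeffs"]))[:,0]
    r=np.c_[n,np.ones(len(n))]@T[:3,:3]
    return -T[:3,:3].T@T[:3,3],r
def onplane(c,uv,z):
    o,r=rays(c,uv); return (o+r*((z-o[2])/r[:,2])[:,None])[:,:2]
def withdepth(c,uv,d):
    o,r=rays(c,uv); return o+r*np.asarray(d)[:,None]
def tri(a,b):
    (o1,r1),(o2,r2)=rays("top",[a]),rays("scene",[b])
    s=np.linalg.lstsq(np.c_[r1[0],-r2[0]],o2-o1,rcond=None)[0]
    p,q=o1+s[0]*r1[0],o2+s[1]*r2[0]; return (p+q)/2,np.linalg.norm(p-q)
def rect(xy):
    (c,s,a)=cv2.minAreaRect(np.float32(xy*1000)); a=(a+45)%90-45
    return np.round(c,1),np.round(s,1),round(a,1)
E
python3 - <<'E'
from h import *
for c in("top","scene"):
    p,d=ctrl.read_camera(c)
    for n in("dish_a","dish_base","dial_grip","dial_box","tray"):
        for o in ctrl.outline_of(c,n):
            if o["score"]<.15: continue
            m=o["region"];v,u=np.nonzero(m); P=withdepth(c,np.c_[u,v],d[v,u])
            zm=np.median(P[:,2]); g=P[np.abs(P[:,2]-zm)<.006]
            print(c,n,round(o["score"],2),np.round([u.mean(),v.mean()],1),"z",np.round(np.percentile(P[:,2],[5,50,95])*1e3,1),"mean",np.round(g.mean(0)*1e3,1),*rect(g[:,:2]),len(g))
E
```

```text
top dish_a 0.55 [383.2 219.9] z [13.2 20.3 25.5] mean [ 477.  -226.7   20.5] [ 476.7 -226.9] [59.9 60. ] -18.5 285
top dish_a 0.51 [390.7 188.6] z [ 5.2 20.1 24.6] mean [ 587.  -255.4   20.5] [ 586.8 -255.2] [57.2 57.2] -1.2 275
top dish_base 0.68 [242.2 206.6] z [22.7 29.4 34.8] mean [527.1 266.8  29.5] [527.2 266.8] [60.1 60.3] 17.1 288
top dish_base 0.58 [383.4 220.3] z [15.1 20.4 25.6] mean [ 476.5 -226.8   20.4] [ 476.7 -227. ] [60.1 60. ] -18.5 296
top dial_grip 0.82 [316.9 213.5] z [37.7 43.5 63.9] mean [501.    4.9  42.3] [501.2   4.7] [55.1 58.6] -0.3 167
top dial_box 0.85 [317.2 213.6] z [29.6 34.8 60.6] mean [501.    4.2  34.2] [502.    4.3] [109.2 109.5] -14.9 751
top tray 0.82 [387.6 203.9] z [ 0.2  5.  14.5] mean [ 535.7 -244.9    4.8] [ 533.3 -244.7] [169.1 249.2] -9.3 2446
top tray 0.73 [242.3 206.3] z [19.1 29.3 34.8] mean [527.  266.7  29.5] [527.2 266.8] [60.1 60.3] 17.1 287
scene dish_a 0.78 [287.7 168.3] z [ 5.8 17.2 23.1] mean [ 478.9 -223.7   17.2] [ 478.3 -224.4] [66.  63.6] -20.8 196
scene dish_a 0.76 [262.4 183.1] z [ 7.5 16.6 22. ] mean [ 589.  -251.8   17. ] [ 588.6 -252.2] [62.9 60.6] -1.0 206
scene dish_base 0.72 [398.7 242.9] z [10.8 25.1 30.8] mean [527.4 269.4  25.6] [526.  268.8] [66.7 60.4] 16.8 308
scene dial_grip 0.64 [336.5 196.7] z [32.3 40.8 60.8] mean [506.2  11.9  39.6] [505.4   7.3] [57.5 60.6] 0.2 133
scene dial_box 0.67 [336.4 200.9] z [ 5.  30.1 54.6] mean [507.5   9.7  30.2] [501.8   8.4] [117.1 115.3] -14.4 629
scene tray 0.7 [273.1 178.6] z [-3.2  2.2 12.1] mean [ 539.5 -241.6    1.8] [ 533.9 -247.3] [183.4 255.3] -9.7 1689
```

```bash
cat >> h.py <<'E'
from scipy.spatial.transform import Rotation as R
def quat(deg):   # tool down, closing line at angle deg in world xy; half turn picked by wrist travel
    best=None
    t=np.deg2rad(deg); y=np.array([np.cos(t),np.sin(t),0]); z=np.array([0,0,-1.])
    return [R.from_matrix(np.c_[np.cross(s*y,z),s*y,z]).as_quat() for s in(1,-1)]
def choose(pos,deg):
    q0=np.array(ctrl.read_qpos()); c=[]
    for q in quat(deg):
        j=ctrl.inverse_kinematics(pos,q)
        if j is not None: c.append((np.abs(np.array(j)-q0).max(),q,j))
    c.sort(key=lambda k:k[0]); print("ik",[(round(k[0],2),np.round(k[2],2)) for k in c]); return c[0][1]
E
python3 - <<'E'
from h import *
for n,a,b in(("near",[383.3,220.1],[287.7,168.3]),("far",[390.7,188.6],[262.4,183.1]),("base",[242.2,206.6],[398.7,242.9])):
    p,g=tri(a,b); print(n,np.round(p*1e3,1),round(g*1e3,1))
p=ctrl.read_eef_pos(); ctrl.movel([p[0],p[1],.33],speed=.25)
pos=[.477,-.227,.10]; q=choose(pos,71.5)
ctrl.move_ptp(pos,q); ctrl.move_gripper(.072,30)
f0=np.array(ctrl.read_ft_force()); print("t",ctrl.read_time_s(),f0,ctrl.read_finger_gap())
ctrl.movel([.477,-.227,.030],speed=.1)
f0=np.array(ctrl.read_ft_force()); print(f0)
for z in np.arange(.027,.009,-.002):
    ctrl.movel([.477,-.227,z],speed=.05)
    f=np.array(ctrl.read_ft_force())-f0; print(round(z,3),np.round(f,1))
    if np.abs(f).max()>2.5: break
print("t",ctrl.read_time_s(),ctrl.read_eef_pos())
E
```

```text
near [ 477.7 -227.6    9.9] 1.1
far [ 588.  -254.4   11.3] 3.5
base [526.9 268.2  20. ] 0.8
ik [(np.float64(1.21), array([-0.16,  0.39,  0.61,  2.03, -0.31,  0.81, -1.26])), (np.float64(2.0), array([-0.25,  0.42,  0.73,  2.03, -0.38,  0.82,  1.94]))]
t 5.3333 [-0.30961213 -0.40871371 -0.70759029] 0.07242932201379373
[ 0.20365694  0.2433156  -0.12456088]
0.027 [-0.4 -0.7  0.3]
0.025 [-0.2 -0.3  0.1]
0.023 [-0.5  0.2 -0.5]
0.021 [-0.  -0.1  0.4]
0.019 [ 0.  -0.7  0.8]
0.017 [-0.4 -0.3 -0.7]
0.015 [-0.   0.6  0.6]
0.013 [0.8 0.4 0.2]
0.011 [-0.7 -0.4  0.2]
t 8.4333 [ 0.47683538 -0.22692139  0.01081272]
```

Run:
```python
from h import *
ctrl.movel([.477,-.227,.013],speed=.05)
f0=np.array(ctrl.read_ft_force())
ctrl.move_gripper(.05,30)
print(ctrl.read_finger_gap(),ctrl.read_grasp_force(),np.array(ctrl.read_ft_force())-f0)
ctrl.movel([.477,-.227,.035],speed=.05)
print(ctrl.read_finger_gap(),ctrl.read_grasp_force(),np.array(ctrl.read_ft_force())-f0)
ctrl.movel([.477,-.227,.15],speed=.15)
pos=[.527,.267,.15]; q=choose(pos,107.1); ctrl.move_ptp(pos,q)
print(ctrl.read_finger_gap(),ctrl.read_eef_pos(),ctrl.read_time_s())
for c in("top","scene"):
    p,d=ctrl.read_camera(c); cv2.imwrite(f"pics/{c}1.png",p[:,:,::-1])
s=cv2.imread("pics/scene1.png")[160:280,340:460]; cv2.imwrite("pics/s1c.png",cv2.resize(s,None,fx=5,fy=5,interpolation=cv2.INTER_CUBIC))
```

```text
0.059193095774861426 32.918856739997864 [1.30457591 0.1911858  1.56962352]
0.059089054963659716 32.57394254207611 [ 1.63357282e+00  8.92758766e-05 -8.94929015e-01]
ik [(np.float64(0.83), array([-1.03,  0.43,  0.61,  1.85, -0.3 ,  0.95, -1.57])), (np.float64(2.08), array([ 0.38,  0.75, -1.25,  1.78,  0.77,  1.19,  0.76]))]
0.05926562530540813 [0.52785448 0.2645503  0.15008747] 12.2583
```

View pics/s1c.png

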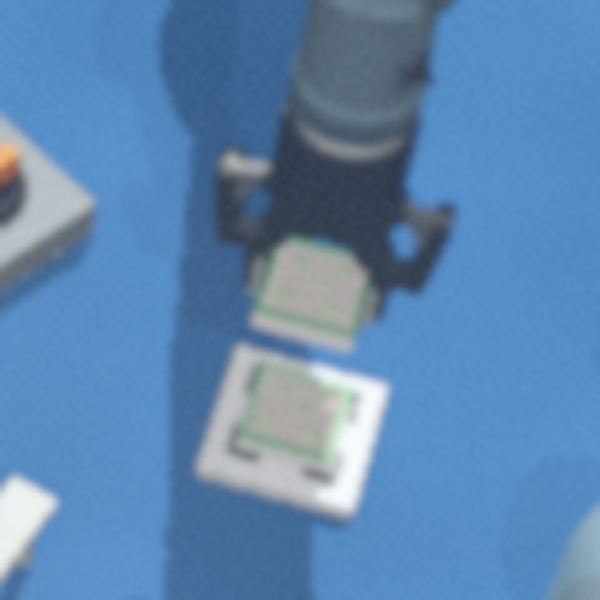

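The held dish is level in the jaws at crop (310,290), square to the base dish at (300,410). I'll lower it until contact.

```bash
cat >> h.py <<'E'
def lower(x,y,z0,zmin,thr=2.5):
    ctrl.movel([x,y,z0],speed=.1); ctrl.pause(.15)
    f0=np.mean([ctrl.read_ft_force() for _ in range(5)],0)
    for z in np.arange(z0-.001,zmin-1e-6,-.001):
        ctrl.movel([x,y,z],speed=.03)
        f=np.mean([ctrl.read_ft_force() for _ in range(3)],0)-f0
        if f[2]>thr: break
    print("lower",round(z,4),np.round(f,1),ctrl.read_eef_pos(),ctrl.read_time_s())
def measure():
    p,d=ctrl.read_camera("top")
    for n in("dish_a","dish_base"):
        for o in ctrl.outline_of("top",n):
            if o["score"]<.15: continue
            v,u=np.nonzero(o["region"]); P=withdepth("top",np.c_[u,v],d[v,u]); zm=np.median(P[:,2]); g=P[np.abs(P[:,2]-zm)<.006]
            print(n,round(o["score"],2),"z",round(zm*1e3,1),"mean",np.round(g.mean(0)*1e3,1),*rect(g[:,:2]),len(g))
    return p
E
python3 - <<'E'
from h import *
lower(.527,.267,.044,.034)
ctrl.move_gripper(.074,30); print(ctrl.read_finger_gap(),ctrl.read_grasp_force())
ctrl.movel([.527,.267,.15],speed=.15)
pos=[.587,-.255,.15]; q=choose(pos,88.8); ctrl.move_ptp(pos,q); 
p=measure(); cv2.imwrite("pics/t2.png",cv2.resize(p[160:250,200:420,::-1],None,fx=3.6,fy=3.6,interpolation=cv2.INTER_CUBIC))
print(ctrl.read_time_s())
E
```

```text
lower 0.037 [-3.5  0.3  8.9] [0.52725549 0.26709009 0.03827169] 15.4667
0.07460359448623001 0.0
ik [(np.float64(0.78), array([-0.35,  0.65,  0.95,  1.74, -0.59,  1.07, -0.79])), (np.float64(3.58), array([ 0.13,  0.47,  0.28,  1.71, -0.15,  0.98,  2.01]))]
dish_a 0.63 z 93.4 mean [749.5  38.6  92.3] [752.2  38.5] [73.2 70.8] 1.9 270
dish_a 0.59 z 44.9 mean [527.1 264.9  45.1] [527.  265.8] [60.4 60.9] 17.1 299
dish_base 0.26 z 92.9 mean [749.3  39.7  92.2] [750.7  40.1] [72.7 72.1] 45.0 280
18.7167
```

View pics/t2.png

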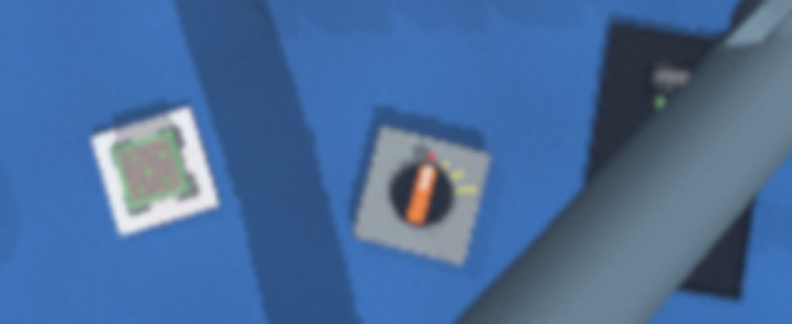

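The first dish now lies squarely on the stand at crop (152,172). It measures within 2 mm and 0.1° of the base, with its top 16 mm higher. On to the second dish.

Run:
```python
from h import *
ctrl.move_gripper(.074,30)
ctrl.movel([.587,-.255,.03],speed=.15); ctrl.movel([.587,-.255,.013],speed=.06)
f0=np.array(ctrl.read_ft_force())
ctrl.move_gripper(.05,30); print(ctrl.read_finger_gap(),ctrl.read_grasp_force(),np.array(ctrl.read_ft_force())-f0)
ctrl.movel([.587,-.255,.035],speed=.06); ctrl.movel([.587,-.255,.16],speed=.2)
print(ctrl.read_finger_gap(),ctrl.read_grasp_force())
pos=[.527,.267,.16]; q=choose(pos,107.1); ctrl.move_ptp(pos,q)
lower(.527,.267,.060,.050)
ctrl.move_gripper(.074,30); print(ctrl.read_finger_gap(),ctrl.read_grasp_force())
ctrl.movel([.527,.267,.16],speed=.15)
pos=[.501,.004,.16]; q=choose(pos,76); ctrl.move_ptp(pos,q); ctrl.move_gripper(.03,30)
p=measure(); print(ctrl.read_time_s(),ctrl.read_qpos())
s,_=ctrl.read_camera("scene"); cv2.imwrite("pics/s3.png",cv2.resize(s[150:290,290:450,::-1],None,fx=4,fy=4,interpolation=cv2.INTER_CUBIC))
```

```text
0.059064525455207025 34.42974865436554 [ 0.5138231  -0.12080412  1.17375164]
0.05920486984592173 34.3241822719574
ik [(np.float64(0.93), array([-1.28,  0.53,  0.95,  1.85, -0.5 ,  1.02, -1.4 ])), (np.float64(1.81), array([ 0.12,  0.5 , -0.82,  1.79,  0.42,  1.04,  1.01]))]
lower 0.053 [-3.5  0.4  9.2] [0.52730835 0.26707883 0.05422387] 26.8333
0.07412202346934202 0.0
ik [(np.float64(0.23), array([-1.08,  0.41,  1.18,  2.07, -0.47,  0.96, -1.47])), (np.float64(2.77), array([-0.61,  0.22,  0.57,  2.05, -0.15,  0.91,  1.38]))]
dish_a 0.52 z 61.5 mean [527.7 263.4  61.5] [527.5 264.4] [59.  57.9] 16.9 285
29.675 [-1.08426009  0.41148842  1.18214802  2.06692613 -0.4671768   0.96479969
 -1.4690779 ]
```

View pics/s3.png

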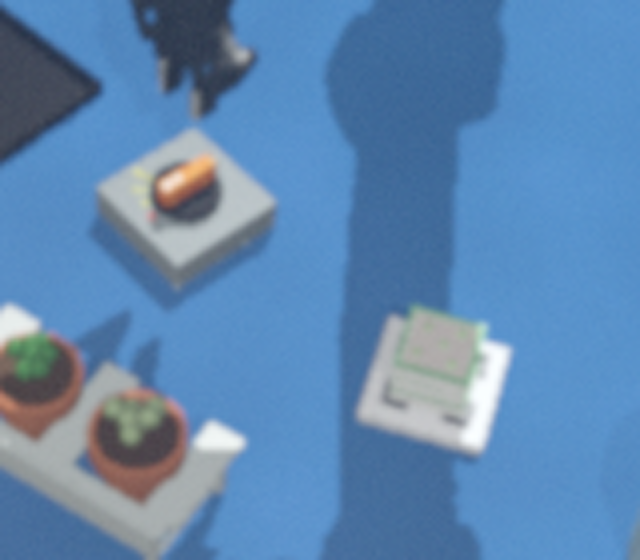

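Pile stands square with flush sides at crop (440,350), and the dial is free at (185,185). Next I check the wrist range for a 1.26 rad clockwise turn, then grip the dial.

Run:
```python
from h import *
c=[.5012,.0045]; a0=75.1
for i in(0,1):
    for da in(0,25,50,72.2):
        j=ctrl.inverse_kinematics([*c,.058],quat(a0-da)[i]); print(i,da,None if j is None else np.round(j,2))
```

```text
0 0 [-0.4   0.39  0.35  2.1  -0.2   0.69  1.4 ]
0 25 [-0.46  0.39  0.42  2.1  -0.25  0.69  1.  ]
0 50 [-0.52  0.41  0.49  2.1  -0.3   0.7   0.61]
0 72.2 [-0.58  0.42  0.56  2.11 -0.34  0.7   0.26]
1 0 [-0.89  0.57  0.96  2.12 -0.67  0.79 -1.34]
1 25 [-0.96  0.63  1.06  2.12 -0.77  0.84 -1.69]
1 50 [-1.01  0.71  1.14  2.12 -0.86  0.89 -2.05]
1 72.2 [-1.05  0.78  1.21  2.12 -0.94  0.95 -2.38]
```

Run:
```python
from h import *
x,y=.5012,.0045; a0=75.1; z=.058
ctrl.move_gripper(.04,60)
ctrl.move_ptp([x,y,.10],quat(a0)[1]); ctrl.movel([x,y,z],quat(a0)[1],speed=.08)
f0=np.array(ctrl.read_ft_force())
ctrl.move_gripper(.005,80); print(ctrl.read_finger_gap(),ctrl.read_grasp_force(),np.array(ctrl.read_ft_force())-f0,ctrl.read_time_s())
for da in np.linspace(0,72.2,10)[1:]:
    ctrl.movel([x,y,z],quat(a0-da)[1],speed=.05)
    f=np.array(ctrl.read_ft_force())-f0; print(round(da,1),np.round(f,1),np.round(ctrl.read_ft_torque(),2),ctrl.read_time_s())
    if np.abs(f).max()>25: break
ctrl.pause(.3)
print(ctrl.read_finger_gap(),ctrl.read_grasp_force(),ctrl.read_eef_pos(),R.from_quat(ctrl.read_tcp_rot()).as_matrix()[:2,1])
p=measure(); s,_=ctrl.read_camera("scene")
cv2.imwrite("pics/s4.png",cv2.resize(s[150:290,290:450,::-1],None,fx=4,fy=4,interpolation=cv2.INTER_CUBIC))
```

```text
0.012246947045027386 80.15844583511353 [-0.14900674  2.34229744  6.05619095] 31.3667
8.0 [0.3 1.2 6.2] [0.38 0.29 0.02] 31.6583
16.0 [0.6 0.7 7.4] [0.33 0.32 0.11] 31.95
24.1 [0.3 0.9 6.6] [0.36 0.34 0.07] 32.2417
32.1 [-0.2  0.8  7.2] [0.3  0.4  0.13] 32.5333
40.1 [0.2 1.2 7.4] [0.28 0.46 0.04] 32.825
48.1 [0.2 1.1 7.7] [0.21 0.49 0.1 ] 33.1167
56.2 [-0.5 -0.1  8.7] [0.31 0.54 0.11] 33.4083
64.2 [-1.9  1.5  7.9] [0.29 0.58 0.05] 33.7
72.2 [-1.2  1.1  9.1] [0.3  0.71 0.09] 33.9917
0.012288900662631184 80.61959981918335 [0.50104383 0.00476911 0.05886269] [-0.99867332 -0.05148653]
dish_a 0.7 z 61.3 mean [527.3 265.2  61.4] [527.7 265.7] [60.  60.8] 16.8 307
```

View pics/s4.png

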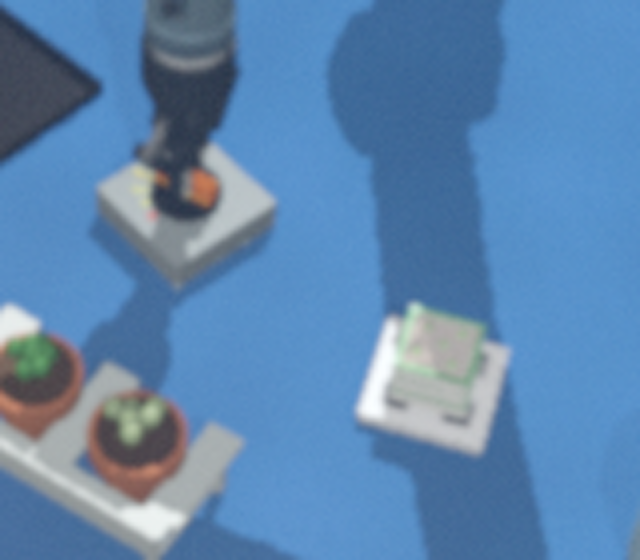

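The jaws hold the dial, with orange bar ends at about (157,178) and (205,190), and the pile is undisturbed. I'll measure the bar angle from the orange pixels before handing in.

Run:
```python
from h import *
for c in("scene","top"):
    p,d=ctrl.read_camera(c); h=cv2.cvtColor(p,cv2.COLOR_RGB2HSV)
    m=((h[...,0]<18)&(h[...,1]>120)&(h[...,2]>110)).astype(np.uint8)
    v,u=np.nonzero(m); P=withdepth(c,np.c_[u,v],d[v,u]); k=(np.hypot(P[:,0]-.501,P[:,1]-.0045)<.04)&(P[:,2]>.03)
    P=P[k]; print(c,k.sum()); 
    T=P[P[:,2]>.052]
    if len(T)>3: 
        l=cv2.fitLine(np.float32(T[:,:2]),cv2.DIST_L2,0,.01,.01).ravel(); print(len(T),"angle",np.degrees(np.arctan2(l[1],l[0])),l[2:])
    print(np.round(np.c_[u,v][k].T,0).tolist(),np.round(P*1e3).astype(int).tolist())
print(ctrl.read_ft_torque(),ctrl.read_time_s())
```

```text
scene 25
18 angle 62.129623 [0.5030304  0.02474327]
[[339, 339, 340, 341, 339, 340, 341, 342, 339, 340, 341, 342, 343, 339, 340, 341, 342, 339, 340, 341, 342, 339, 340, 341, 342], [193, 194, 194, 194, 195, 195, 195, 195, 196, 196, 196, 196, 196, 197, 197, 197, 197, 198, 198, 198, 198, 199, 199, 199, 199]] [[499, 15, 62], [500, 16, 58], [497, 18, 56], [497, 22, 58], [503, 18, 57], [500, 20, 56], [501, 25, 59], [498, 26, 57], [507, 21, 58], [508, 25, 61], [505, 27, 59], [502, 29, 59], [501, 33, 60], [504, 19, 47], [505, 24, 52], [510, 31, 62], [507, 33, 61], [503, 18, 41], [506, 25, 49], [508, 30, 55], [506, 32, 54], [507, 21, 42], [504, 23, 40], [508, 30, 49], [507, 33, 51]]
top 0
[[], []] []
[0.24220017 0.65618225 0.13510696] 34.5917
```

```bash
python3 -c "
from h import *
print(ctrl.read_grasp_force()); print(ctrl.sign_off())"
```

```text
80.61924934387207
the job is handed in; nothing more can be done
None
```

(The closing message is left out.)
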